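# Load the sample row into the transport tray, in order

### The job

Move the four sample containers from the row of grey stands into the four compartments of the transport tray, one in each, keeping their order: the one that stands leftmost in the row (as seen from the robot, looking out over the table) goes into the compartment next to the steel pin, the second from the left beside it, and so on, so that the rightmost ends up farthest from the pin. Keep each one upright all the way and leave all four standing on the compartment floors.

Things in the scene. Friction and masses are not known exactly. Their poses are not given: they have to be found in the camera images.
- tall_tube: Slender sample tube, the tallest: 92 mm high, white body 24 mm in diameter, white straight cap 27 mm in diameter on the top 18 mm. Stands upright on its flat foot; origin at the centre of its underside, z up, round, its yaw means nothing. The four weigh 35 to 115 g each.
- squat_jar: Short sample jar, the shortest and stoutest: 68 mm high, white body 31 mm in diameter, white cap 32 mm in diameter on the top 18 mm. Stands upright on its flat foot; origin at the centre of its underside, z up, round, its yaw means nothing. 
- disc_vial: Vial with a broad disc-like cap: 80 mm high, white body 26 mm in diameter, white cap 40 mm in diameter on the top 16 mm. Stands upright on its flat foot; origin at the centre of its underside, z up, round, its yaw means nothing. 
- dropper: Dropper bottle: 85 mm high, white body 30 mm in diameter up to 38 mm, a sloping shoulder, and from 50 mm up a slim white nozzle cap, 18 mm in diameter narrowing to 16 mm at the top. Stands upright on its flat foot; origin at the centre of its underside, z up, round, its yaw means nothing. 
- stand_tall_tube: Fixed open-topped stand in which the tall tube starts. Four alike grey stands, in any order, side by side at 52 mm pitch in a straight row along their y axis, turned up to 0.3 rad. 52 x 52 mm, walls 2 mm thick, 30 mm high. Origin at the centre of its underside, 4 mm over the table; inner floor 2 mm over it; x across the row, y along it to the robot's left.
- stand_squat_jar: Fixed open-topped stand in which the squat jar starts. Four alike grey stands, in any order, side by side at 52 mm pitch in a straight row along their y axis, turned up to 0.3 rad. 52 x 52 mm, walls 2 mm thick, 30 mm high. Origin at the centre of its underside, 4 mm over the table; inner floor 2 mm over it; x across the row, y along it to the robot's left.
- stand_disc_vial: Fixed open-topped stand in which the disc vial starts. Four alike grey stands, in any order, side by side at 52 mm pitch in a straight row along their y axis, turned up to 0.3 rad. 52 x 52 mm, walls 2 mm thick, 30 mm high. Origin at the centre of its underside, 4 mm over the table; inner floor 2 mm over it; x across the row, y along it to the robot's left.
- stand_dropper: Fixed open-topped stand in which the dropper starts. Four alike grey stands, in any order, side by side at 52 mm pitch in a straight row along their y axis, turned up to 0.3 rad. 52 x 52 mm, walls 2 mm thick, 30 mm high. Origin at the centre of its underside, 4 mm over the table; inner floor 2 mm over it; x across the row, y along it to the robot's left.
- tray: Fixed tray on the robot's left or right with four empty compartments in a row. Base plate 70 x 300 x 4 mm; origin at the centre of its underside, on the table; x across the row, y along it to the robot's left, z up. Compartment centres: x 0, y -78, -26, 26, 78 mm; 48 x 48 mm inside, walls 4 mm thick, tops 34 mm (dividers 30 mm) and floors 8 mm over the table.
- pin: Upright steel pin, 12 mm in diameter, fixed on the tray's base plate beyond one end of the compartments, at tray y = +130 or -130 mm (a low flat strip lies at the other end); 52 mm from the nearest compartment's centre. Origin at its foot, 4 mm over the table; its top is 58 mm over the table.
There are look-alikes about, which are no part of the job. Leave any yellow look-alike of the tall_tube alone.

How it is judged:
At the end, for the whole second after the job is handed in: Each container stands on the floor of its compartment (within about 15 mm of its centre, as the walls ensure), tilted under 0.12 rad, at rest, released; counted from the pin, they follow the left-to-right order of their stands (((y of each of stand_squat_jar, stand_disc_vial, stand_dropper in the frame of stand_tall_tube below -0.02 m and horizontal distance between tall_tube and pin between 0.036 and 0.068 m) or (y of each of stand_squat_jar, stand_disc_vial in the frame of stand_tall_tube below -0.02 m and y of stand_dropper in the frame of stand_tall_tube above 0.02 m and horizontal distance between tall_tube and pin between 0.088 and 0.12 m) or (y of each of stand_squat_jar, stand_dropper in the frame of stand_tall_tube below -0.02 m and y of stand_disc_vial in the frame of stand_tall_tube above 0.02 m and horizontal distance between tall_tube and pin between 0.088 and 0.12 m) or (y of stand_squat_jar in the frame of stand_tall_tube below -0.02 m and y of each of stand_disc_vial, stand_dropper in the frame of stand_tall_tube above 0.02 m and horizontal distance between tall_tube and pin between 0.14 and 0.172 m) or (y of stand_squat_jar in the frame of stand_tall_tube above 0.02 m and y of each of stand_disc_vial, stand_dropper in the frame of stand_tall_tube below -0.02 m and horizontal distance between tall_tube and pin between 0.088 and 0.12 m) or (y of each of stand_squat_jar, stand_dropper in the frame of stand_tall_tube above 0.02 m and y of stand_disc_vial in the frame of stand_tall_tube below -0.02 m and horizontal distance between tall_tube and pin between 0.14 and 0.172 m) or (y of each of stand_squat_jar, stand_disc_vial in the frame of stand_tall_tube above 0.02 m and y of stand_dropper in the frame of stand_tall_tube below -0.02 m and horizontal distance between tall_tube and pin between 0.14 and 0.172 m) or (y of each of stand_squat_jar, stand_disc_vial, stand_dropper in the frame of stand_tall_tube above 0.02 m and horizontal distance between tall_tube and pin between 0.192 and 0.224 m)) and x of tall_tube in the frame of tray between -0.015 and 0.015 m and z of tall_tube in the frame of tray between 0.004 and 0.013 m and angle between each of tall_tube, squat_jar, disc_vial, dropper's own z axis and vertical below 0.12 rad and linear speed of each of tall_tube, squat_jar, disc_vial, dropper below 0.02 m/s and contact force between each of tall_tube, squat_jar, disc_vial, dropper and the fingers below 0.1 N and ((y of each of stand_tall_tube, stand_disc_vial, stand_dropper in the frame of stand_squat_jar below -0.02 m and horizontal distance between squat_jar and pin between 0.036 and 0.068 m) or (y of each of stand_tall_tube, stand_disc_vial in the frame of stand_squat_jar below -0.02 m and y of stand_dropper in the frame of stand_squat_jar above 0.02 m and horizontal distance between squat_jar and pin between 0.088 and 0.12 m) or (y of each of stand_tall_tube, stand_dropper in the frame of stand_squat_jar below -0.02 m and y of stand_disc_vial in the frame of stand_squat_jar above 0.02 m and horizontal distance between squat_jar and pin between 0.088 and 0.12 m) or (y of stand_tall_tube in the frame of stand_squat_jar below -0.02 m and y of each of stand_disc_vial, stand_dropper in the frame of stand_squat_jar above 0.02 m and horizontal distance between squat_jar and pin between 0.14 and 0.172 m) or (y of stand_tall_tube in the frame of stand_squat_jar above 0.02 m and y of each of stand_disc_vial, stand_dropper in the frame of stand_squat_jar below -0.02 m and horizontal distance between squat_jar and pin between 0.088 and 0.12 m) or (y of each of stand_tall_tube, stand_dropper in the frame of stand_squat_jar above 0.02 m and y of stand_disc_vial in the frame of stand_squat_jar below -0.02 m and horizontal distance between squat_jar and pin between 0.14 and 0.172 m) or (y of each of stand_tall_tube, stand_disc_vial in the frame of stand_squat_jar above 0.02 m and y of stand_dropper in the frame of stand_squat_jar below -0.02 m and horizontal distance between squat_jar and pin between 0.14 and 0.172 m) or (y of each of stand_tall_tube, stand_disc_vial, stand_dropper in the frame of stand_squat_jar above 0.02 m and horizontal distance between squat_jar and pin between 0.192 and 0.224 m)) and x of squat_jar in the frame of tray between -0.015 and 0.015 m and z of squat_jar in the frame of tray between 0.004 and 0.013 m and ((y of each of stand_tall_tube, stand_squat_jar, stand_dropper in the frame of stand_disc_vial below -0.02 m and horizontal distance between disc_vial and pin between 0.036 and 0.068 m) or (y of each of stand_tall_tube, stand_squat_jar in the frame of stand_disc_vial below -0.02 m and y of stand_dropper in the frame of stand_disc_vial above 0.02 m and horizontal distance between disc_vial and pin between 0.088 and 0.12 m) or (y of each of stand_tall_tube, stand_dropper in the frame of stand_disc_vial below -0.02 m and y of stand_squat_jar in the frame of stand_disc_vial above 0.02 m and horizontal distance between disc_vial and pin between 0.088 and 0.12 m) or (y of stand_tall_tube in the frame of stand_disc_vial below -0.02 m and y of each of stand_squat_jar, stand_dropper in the frame of stand_disc_vial above 0.02 m and horizontal distance between disc_vial and pin between 0.14 and 0.172 m) or (y of stand_tall_tube in the frame of stand_disc_vial above 0.02 m and y of each of stand_squat_jar, stand_dropper in the frame of stand_disc_vial below -0.02 m and horizontal distance between disc_vial and pin between 0.088 and 0.12 m) or (y of each of stand_tall_tube, stand_dropper in the frame of stand_disc_vial above 0.02 m and y of stand_squat_jar in the frame of stand_disc_vial below -0.02 m and horizontal distance between disc_vial and pin between 0.14 and 0.172 m) or (y of each of stand_tall_tube, stand_squat_jar in the frame of stand_disc_vial above 0.02 m and y of stand_dropper in the frame of stand_disc_vial below -0.02 m and horizontal distance between disc_vial and pin between 0.14 and 0.172 m) or (y of each of stand_tall_tube, stand_squat_jar, stand_dropper in the frame of stand_disc_vial above 0.02 m and horizontal distance between disc_vial and pin between 0.192 and 0.224 m)) and x of disc_vial in the frame of tray between -0.015 and 0.015 m and z of disc_vial in the frame of tray between 0.004 and 0.013 m and ((y of each of stand_tall_tube, stand_squat_jar, stand_disc_vial in the frame of stand_dropper below -0.02 m and horizontal distance between dropper and pin between 0.036 and 0.068 m) or (y of each of stand_tall_tube, stand_squat_jar in the frame of stand_dropper below -0.02 m and y of stand_disc_vial in the frame of stand_dropper above 0.02 m and horizontal distance between dropper and pin between 0.088 and 0.12 m) or (y of each of stand_tall_tube, stand_disc_vial in the frame of stand_dropper below -0.02 m and y of stand_squat_jar in the frame of stand_dropper above 0.02 m and horizontal distance between dropper and pin between 0.088 and 0.12 m) or (y of stand_tall_tube in the frame of stand_dropper below -0.02 m and y of each of stand_squat_jar, stand_disc_vial in the frame of stand_dropper above 0.02 m and horizontal distance between dropper and pin between 0.14 and 0.172 m) or (y of stand_tall_tube in the frame of stand_dropper above 0.02 m and y of each of stand_squat_jar, stand_disc_vial in the frame of stand_dropper below -0.02 m and horizontal distance between dropper and pin between 0.088 and 0.12 m) or (y of each of stand_tall_tube, stand_disc_vial in the frame of stand_dropper above 0.02 m and y of stand_squat_jar in the frame of stand_dropper below -0.02 m and horizontal distance between dropper and pin between 0.14 and 0.172 m) or (y of each of stand_tall_tube, stand_squat_jar in the frame of stand_dropper above 0.02 m and y of stand_disc_vial in the frame of stand_dropper below -0.02 m and horizontal distance between dropper and pin between 0.14 and 0.172 m) or (y of each of stand_tall_tube, stand_squat_jar, stand_disc_vial in the frame of stand_dropper above 0.02 m and horizontal distance between dropper and pin between 0.192 and 0.224 m)) and x of dropper in the frame of tray between -0.015 and 0.015 m and z of dropper in the frame of tray between 0.004 and 0.013 m); the robot touches nothing.
It fails at once if a container is tipped over (more than 0.8 rad from upright) (angle between any of tall_tube, squat_jar, disc_vial, dropper's own z axis and vertical above 0.8 rad).
It also fails if it takes over 106 s, if anything falls off the work surface, if the arm or the gripper's body presses on something with over 40 N, if the wrist force passes 120 N, or if a joint passes its speed limit or range.

### The arm

A 6-joint arm with a two-finger parallel gripper is mounted at the origin on the work surface. World frame = base frame: x ahead of the robot, y to its left, z up, the work surface at z = 0. Lengths are in m, angles in rad, forces in N, time in s.
With the tool pointing down it reaches from about 0.325 to 0.9 m from the base axis. Payload 6.1 kg.
Tool frame: the origin (TCP) lies on the centre line of the jaws, within the pads' length; the fingertips stand 25 mm ahead of it and the grasp point (between the pads) lies 6 mm ahead of it; z points along the fingers, y is the line along which they close (so a half turn about z gives the same grasp; the last joint's range is limited). The gripper opens to 85 mm and grips with 20 to 120 N. Pads are 22 mm wide; open, the fingers measure 114 mm over their backs; the gripper's body (76 mm by 85 mm) begins 54 mm behind the grasp point. The pads swing forward as they close: fully open they stand 13 mm farther back than shut.
Start: joints at [1.224, 0.22, 1.526, -0, 1.395, -0.126], TCP at [0.137, 0.61, 0.221] pointing down, gripper open.
Joint ranges: [-2.98, 2.98], [-0.91, 2.08], [0.09, 2.57], [-1.24, 4.39], [0.2, 2.65], [-2.68, 2.68]. Speed limits (rad/s): [2.57, 2.57, 3.01, 3.14, 3.14, 3.14].

### API

Orientations are given as a unit quaternion [w, x, y, z].
In Python, from workcell import * gives the robot as it stands.
- The arm moves only by the tool jog_arm, never from a script. Its argument "steps" is a list that holds one entry, the list of rows, each a list of 4 numbers: the shift along the world's x, y, z in mm, then the turn about the world's z in degrees. In form: [[[tx, ty, tz, turn], ...]]. A call has 1 to 12 rows; each row shifts and turns the commanded pose from where the row before left it; what a row does not reach is not made up. A row lasts 1/10 s, in which the tool goes at most 50 mm and 8.59 degrees, less where a joint would pass 70% of its speed; a pose out of reach is approached as far as the arm can. A call is refused whole if a number of a shift passes 50 or a number of a turn 8.59, either way. A call with a gripper value outside its range is refused whole. "jaw" is the opening in per cent of the stroke, from 0 (shut) to 100 (fully open), set as the call begins (left out, the last holds). The fingers move at their own pace and stop on an object; "squeeze" is the grip in N (left out, the last holds). Time passes only in rows, so rows that do not move let the fingers close. It gives the time, the measured TCP pose, the force, the opening and the grip force at its end, in the units of the state.
- state(): the state, without advancing time (a new reading comes with each control period).
- camera(name): name is "scene" or "top"; returns a dict with "image" (384x512x3 uint8, red, green, blue), "fx", "fy", "cx", "cy" (pixels), "cam_to_world" (4x4, takes a point from camera to world coordinates). Camera axes: x right, y down, z forward; pixel columns grow to the right and rows downward; lengths in m; the calibration is good to about 2 mm. A picture is of the moment at which its call begins. There is no depth.
- close_job(): hands the job in; it is judged then, once.
Trained networks look in a picture, given as the dict that the camera call returned (one of the last four; its "shot" number tells which), for a name from the list of things; names that differ only in an ending like _2 or _b are one class to them, and where a whole thing is asked for, a point or a joint stands for the part that bears it (a point fixed in the world has none). Each returns a list of dicts, best first, with "confidence" (0 to 1); they miss things now and then, are a little off and sometimes report something else, mostly with a low value. They report only what shows in the picture. A call takes as long as a camera call. They do not tell look-alikes from the thing itself.
- find_in(name, picture): "point" ([column, row] in pixels, amid what is visible of it).
- masks_of(name, picture): "mask" (384x512 bool, what is visible of it) and "point" ([column, row] in pixels, amid what is visible of it).
- mark_of(name, picture): "point" ([column, row] in pixels: a listed point, or the origin of a listed thing).
The state is a dict: "t": time; "qpos": joint angles; "joint_velocities": joint speeds; "tau": joint torques, N m; "position": TCP position; "ee_rot": TCP orientation; "contact_force": force on the tool from outside, world axes, zero at the start; "moment": the same for the moment, N m; "opening": opening from 0.0 (shut) to 1.0 (fully open); "gripper_force": force on a finger pad.
Only numpy, scipy, OpenCV 4.12 (cv2) and the standard library are available. Lean on these libraries where they do the work, as an engineer would, in place of code of your own. Each camera call takes 0.05 s, during which the arm holds its last target. There are 200 camera calls.

## Working session

There is one attempt and no reset: what is moved stays moved. The work goes in short steps, Python scripts to look and compute and a tool call to move; the robot and the scene stay as the last step left them, time stands still between calls to the robot, and variables do not carry over. Pictures are saved under pics/ and viewed, at most 14 in all, crops included, and the job is handed in when it is done.

Besides the shell and the picture viewer there is one more tool, called after ">>>" as name(argument=value, ...) on one line, values as JSON. jog_arm: Moves the arm, as the interface text tells. Its arguments: {"type":"object","properties":{"steps":{"type":"array","items":{"type":"array","items":{"type":"array","items":{"type":"number"}}}},"jaw":{"type":"number"},"squeeze":{"type":"number"}},"required":["steps"]}

```bash
mkdir -p pics; cat > h.py <<'E'
from workcell import *
import numpy as np, cv2
def ray(c,p,z):
    T=np.array(c["cam_to_world"]); d=T[:3,:3]@np.array([(p[0]-c["cx"])/c["fx"],(p[1]-c["cy"])/c["fy"],1]); o=T[:3,3]
    return (o+d*(z-o[2])/d[2]).round(4)
def proj(c,P):
    T=np.array(c["cam_to_world"]); q=T[:3,:3].T@(np.array(P)-T[:3,3]); return [round(c["fx"]*q[0]/q[2]+c["cx"],1),round(c["fy"]*q[1]/q[2]+c["cy"],1)]
def save(c,n): cv2.imwrite("pics/"+n,c["image"][:,:,::-1])
E
python3 - <<'E'
from h import *
for n in("scene","top"):
    c=camera(n); save(c,n+"0.png"); print(n,np.array(c["cam_to_world"])[:3,3].round(3),c["fx"])
    for k,z in [("tall_tube",.006),("squat_jar",.006),("disc_vial",.006),("dropper",.006),("stand_dropper",.004),("stand_tall_tube",.004),("tray",0),("pin",.004)]:
        for m in mark_of(k,c)[:5]: print(k,round(m["confidence"],2),np.round(m["point"],1),ray(c,m["point"],z)[:2])
print(state()["t"])
E
```

```text
scene [1.039 0.745 0.664] 485.9317306325481
tall_tube 0.8 [240.5 155.3] [ 0.4947 -0.1913]
tall_tube 0.73 [197.5 163.4] [ 0.6089 -0.2104]
tall_tube 0.48 [223.5 135.7] [ 0.4836 -0.3046]
squat_jar 0.75 [231.3 143.5] [ 0.4858 -0.2564]
disc_vial 0.77 [222.8 136.8] [ 0.4882 -0.3001]
dropper 0.81 [245.7 166.4] [ 0.5101 -0.1385]
stand_dropper 0.63 [245.4 165.9] [ 0.508  -0.1436]
stand_tall_tube 0.55 [234.7 154.4] [ 0.504  -0.2055]
tray 0.77 [310.3 259.9] [0.568  0.2109]
pin 0.58 [349.3 303.4] [0.5775 0.3389]
pin 0.21 [231.9 144.8] [ 0.4861 -0.2526]
top [ 0.413 -0.01   0.967] 374.3361684551873
tall_tube 0.65 [332.2 182.4] [ 0.601  -0.2253]
tall_tube 0.57 [304.6 214.4] [ 0.5164 -0.1514]
tall_tube 0.43 [326.4 219.3] [ 0.504  -0.2075]
squat_jar 0.51 [340.6 222.3] [ 0.4964 -0.244 ]
squat_jar 0.27 [361.3 221.6] [ 0.4985 -0.2977]
disc_vial 0.68 [359.9 223.6] [ 0.4933 -0.2939]
dropper 0.57 [165.2 197.3] [0.5589 0.2095]
dropper 0.49 [303.9 215.2] [ 0.5143 -0.1495]
stand_dropper 0.8 [303.2 219.7] [ 0.5028 -0.1478]
stand_tall_tube 0.79 [324.5 221.4] [ 0.4987 -0.2029]
tray 0.89 [161.7 195.2] [0.5653 0.2202]
pin 0.44 [114.5 188.2] [0.5824 0.3423]
0.9
```

```bash
python3 - <<'E'
import cv2
a=cv2.imread("pics/top0.png")[120:280,80:400]; cv2.imwrite("pics/topc.png",cv2.resize(a,None,fx=2.5,fy=2.5,interpolation=cv2.INTER_CUBIC))
a=cv2.imread("pics/scene0.png")[80:330,150:420]; cv2.imwrite("pics/scc.png",cv2.resize(a,None,fx=2.4,fy=2.4,interpolation=cv2.INTER_CUBIC))
E
```

```text
(no output)
```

View pics/topc.png

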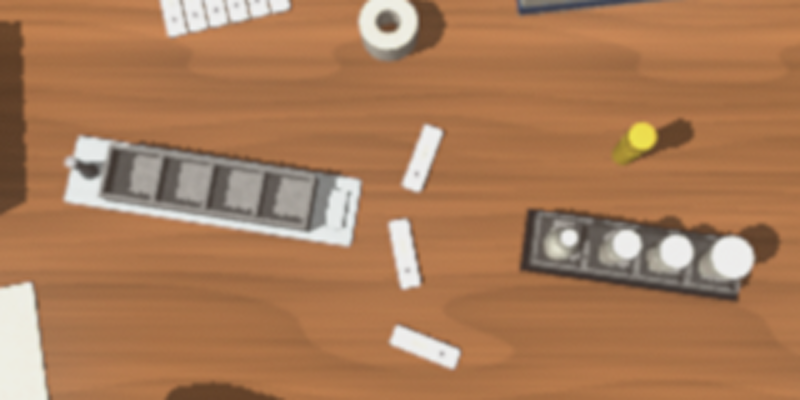

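View pics/scc.png

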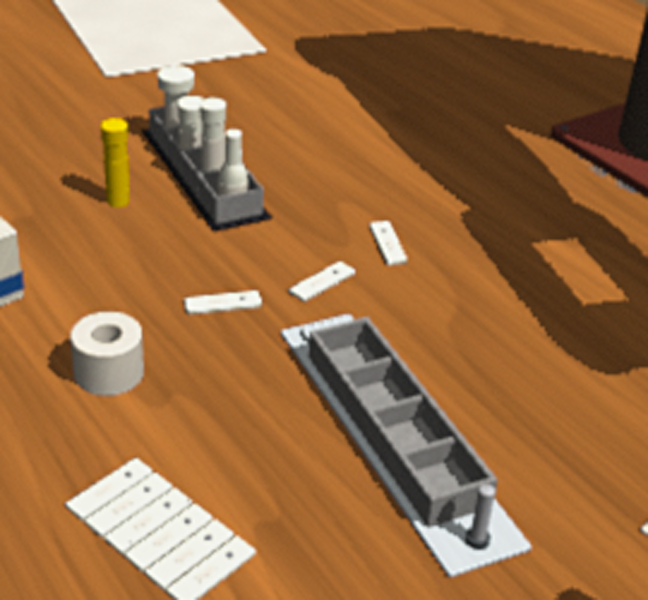

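The top crop shows, left to right: dropper, tall tube, jar and disc vial. Their cap centres are at crop (569,237), (627,244), (677,252) and (732,257). The pin is at the tray's left (+y) end at crop (90,165), and the yellow decoy stands apart at (642,137).

```bash
cat > fit.py <<'E'
from h import *
from scipy.optimize import least_squares
ct,cs=camera("top"),camera("scene")
up=lambda p,s,o:[(p[0]+.5)/s-.5+o[0],(p[1]+.5)/s-.5+o[1]]
T=lambda *p:up(p,2.5,(80,120)); S=lambda *p:up(p,2.4,(150,80))
def fit(obs,x0):
    def W(v,L): return [v[0]+np.cos(v[2])*L[0]-np.sin(v[2])*L[1],v[1]+np.sin(v[2])*L[0]+np.cos(v[2])*L[1],L[2]]
    f=lambda v:np.concatenate([np.subtract(proj(c,W(v,L)),p) for c,p,L in obs])
    r=least_squares(f,x0,loss="soft_l1",diff_step=1e-3); return r.x,r.fun.reshape(-1,2).round(1).tolist()
b=.004;w=.034
tray=[(ct,T(78,136),(.035,.15,b)),(ct,T(360,180),(.035,-.15,b)),(ct,T(352,245),(-.035,-.15,b)),(ct,T(65,202),(-.035,.15,b)),
(cs,S(366,318),(-.028,-.106,w)),(cs,S(494,478),(-.028,.106,w)),(cs,S(430,500),(.028,.106,w)),(cs,S(309,332),(.028,-.106,w)),
(cs,S(487,488),(0,.13,.058)),(cs,S(529,548),(-.035,.15,b)),(cs,S(452,574),(.035,.15,b))]
v,r=fit(tray,[.566,.215,-.12]); print("tray",v.round(4),r)
for y in(.078,.026,-.026,-.078): print("comp",(v[0]-np.sin(v[2])*y).round(4),(v[1]+np.cos(v[2])*y).round(4))
tops=dict(dropper=(.091,T(569,237)),tall=(.098,T(627,244)),jar=(.074,T(677,252)),disc=(.086,T(732,257)))
for k,(z,p) in tops.items(): print(k,ray(ct,p,z))
sc=dict(dropper=(.091,S(234,134)),tall=(.098,S(213,105)),jar=(.074,S(191,104)),disc=(.086,S(176,74)))
for k,(z,p) in sc.items(): print(k,"scene",ray(cs,p,z))
s=state(); print(s["position"],s["ee_rot"],s["opening"])
E
python3 fit.py
```

```text
tray [ 0.5643  0.2109 -0.1243] [[-0.6, 0.8], [0.4, -2.1], [-0.2, -1.6], [-0.5, 0.7], [-2.3, -0.3], [0.9, -0.1], [0.8, -0.0], [-2.3, 0.3], [-0.0, -0.0], [1.2, -1.6], [-0.4, -0.1]]
comp 0.574 0.2883
comp 0.5675 0.2367
comp 0.5611 0.1851
comp 0.5547 0.1335
dropper [ 0.507  -0.1453  0.091 ]
tall [ 0.5    -0.1984  0.098 ]
jar [ 0.4949 -0.2515  0.074 ]
disc [ 0.4893 -0.3003  0.086 ]
dropper scene [ 0.505  -0.1418  0.091 ]
tall scene [ 0.4991 -0.1947  0.098 ]
jar scene [ 0.4958 -0.2481  0.074 ]
disc scene [ 0.4869 -0.2983  0.086 ]
[0.1368843  0.6098224  0.22111392] [2.24253947e-05 1.10170253e-01 9.93912730e-01 6.12277708e-07] 1.0014586760185868
```

```bash
cat >> fit.py <<'E'
print("---")
for n,sel in(("top",tray[:4]),("scene",tray[4:])):
    u,r=fit(sel,v); print(n,u.round(4),r)
u,_=fit(tray[:4],v)
def draw(c,v,o,sz,s,name):
    im=cv2.resize(c["image"][o[1]:o[1]+sz[1],o[0]:o[0]+sz[0],::-1],None,fx=s,fy=s,interpolation=cv2.INTER_CUBIC)
    R=lambda L:(lambda p:(int((p[0]-o[0]+.5)*s-.5),int((p[1]-o[1]+.5)*s-.5)))(proj(c,[v[0]+np.cos(v[2])*L[0]-np.sin(v[2])*L[1],v[1]+np.sin(v[2])*L[0]+np.cos(v[2])*L[1],L[2]]))
    for (a,bb,z),col in(((.035,.15,b),(0,0,255)),((.028,.106,w),(0,255,0))):
        cv2.polylines(im,[np.array([R((a,bb,z)),R((a,-bb,z)),R((-a,-bb,z)),R((-a,bb,z))])],True,col,1)
    return im
A=draw(ct,u,(95,165),(140,65),5.5,"");B=draw(cs,u,(255,200),(130,130),4.2,"")
cv2.imwrite("pics/ov.png",A);cv2.imwrite("pics/ov2.png",B)
E
python3 fit.py | sed -n '/---/,$p'
```

```text
---
top [ 0.5632  0.2102 -0.1243] [[-0.4, 1.2], [0.6, -1.7], [0.0, -1.1], [-0.3, 1.1]]
scene [ 0.5643  0.2109 -0.1243] [[-2.3, -0.3], [0.9, -0.1], [0.8, -0.0], [-2.3, 0.3], [-0.0, -0.0], [1.2, -1.6], [-0.4, -0.1]]
```

View pics/ov.png

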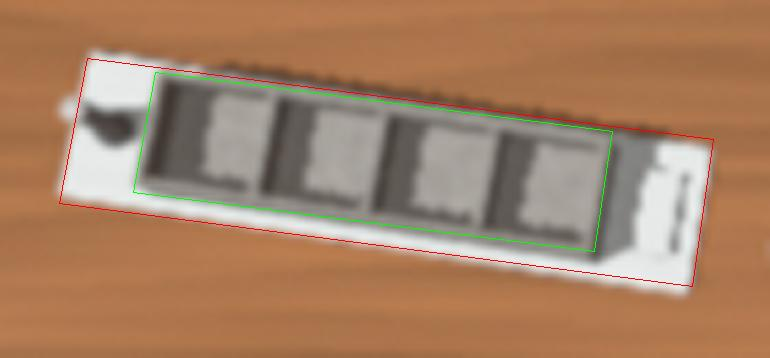

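View pics/ov2.png

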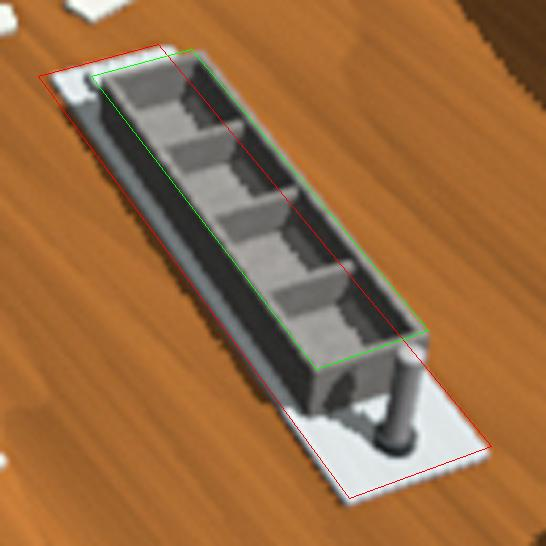

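The overlay shows the yaw stuck too small: proj's rounding starved the optimizer. I'll remove the rounding and refit.

```bash
sed -i 's/return \[round(\(.*\),1),round(\(.*\),1)\]/return [\1,\2]/' h.py; grep return h.py; python3 fit.py
```

```text
return (o+d*(z-o[2])/d[2]).round(4)
    T=np.array(c["cam_to_world"]); q=T[:3,:3].T@(np.array(P)-T[:3,3]); return [c["fx"]*q[0]/q[2]+c["cx"],c["fy"]*q[1]/q[2]+c["cy"]]
tray [ 0.5627  0.2114 -0.1475] [[-0.2, 0.2], [0.3, -0.1], [-1.0, 0.3], [-0.8, -0.0], [-0.4, -0.6], [0.8, 0.4], [0.3, -0.1], [-0.6, -0.4], [-0.6, 0.2], [0.7, -1.0], [-1.5, -0.0]]
comp 0.5741 0.2885
comp 0.5665 0.2371
comp 0.5588 0.1856
comp 0.5512 0.1342
dropper [ 0.507  -0.1453  0.091 ]
tall [ 0.5    -0.1984  0.098 ]
jar [ 0.4949 -0.2515  0.074 ]
disc [ 0.4893 -0.3003  0.086 ]
dropper scene [ 0.505  -0.1418  0.091 ]
tall scene [ 0.4991 -0.1947  0.098 ]
jar scene [ 0.4958 -0.2481  0.074 ]
disc scene [ 0.4869 -0.2983  0.086 ]
[0.1368893  0.60982173 0.22111444] [-2.17436021e-06  1.10190750e-01  9.93910458e-01  1.72187599e-05] 0.9997413167176533
---
top [ 0.5629  0.2102 -0.1457] [[0.2, 0.2], [0.7, -0.3], [-0.5, 0.2], [-0.3, -0.0]]
scene [ 0.5625  0.2118 -0.1497] [[-0.1, -0.5], [0.9, 0.6], [0.4, 0.0], [-0.3, -0.3], [-0.5, 0.4], [0.8, -0.7], [-1.4, 0.2]]
```

>>> jog_arm(steps=[[[18,-36,0,-7],[18,-36,0,-7],[18,-36,0,-7],[18,-36,0,-7],[18,-36,0,-7],[18,-36,0,-7],[18,-36,0,-7],[18,-36,0,-7],[18,-36,0,-7],[18,-36,0,-7],[18,-36,0,-7],[18,-36,0,-7]]], jaw=70)

```text
t: 2.4
position: [0.3534, 0.1764, 0.2215]
ee_rot: [0.0, 0.749, 0.663, 0.001]
contact_force: [0.4, 0.6, 1.1]
opening: 0.699
gripper_force: 0.0
```

>>> jog_arm(steps=[[[18,-36,0,0],[18,-36,0,0],[18,-36,0,0],[18,-36,0,0],[18,-36,0,0],[18,-36,0,0],[18,-36,0,0],[18,-36,0,0],[9,-32,0,0],[0,0,0,0],[0,0,0,0]]])

```text
t: 3.5
position: [0.5056, -0.1426, 0.2208]
ee_rot: [-0.001, 0.747, 0.664, -0.0]
contact_force: [0.4, 0.3, -1.0]
opening: 0.7
gripper_force: 0.0
```

>>> jog_arm(steps=[[[0,0,-30,0],[0,0,-30,0],[0,0,-30,0],[0,0,-25,0],[0,0,-15,0],[0,0,-10,0],[0,0,0,0],[0,0,0,0]]], jaw=50)

```text
t: 4.3
position: [0.5066, -0.1422, 0.0821]
ee_rot: [0.001, 0.747, 0.665, 0.0]
contact_force: [-0.3, 0.2, 0.4]
opening: 0.501
gripper_force: 0.0
```

>>> jog_arm(steps=[[[0,0,0,0],[0,0,0,0],[0,0,0,0],[0,0,0,0],[0,0,0,0],[0,0,0,0],[0,0,0,0],[0,0,0,0],[0,0,0,0],[0,0,0,0]]], jaw=0, squeeze=40)

```text
t: 5.3
position: [0.5059, -0.1422, 0.0811]
ee_rot: [-0.0, 0.747, 0.665, -0.0]
contact_force: [-0.6, 0.4, 0.0]
opening: -0.001
gripper_force: 0.0
```

Nothing was gripped, so I'll look before moving.

```bash
python3 - <<'E'
from h import *
c=camera("scene"); a=c["image"][85:205,185:305,::-1]; b=camera("top"); e=b["image"][170:250,270:390,::-1]
R=lambda i,s:cv2.resize(i,None,fx=s,fy=s,interpolation=cv2.INTER_CUBIC)
x=R(a,4);y=R(e,2.6); y=cv2.copyMakeBorder(y,0,x.shape[0]-y.shape[0],0,0,cv2.BORDER_CONSTANT); cv2.imwrite("pics/m1.png",np.hstack([x,y]))
print(state()["contact_force"],state()["opening"])
E
```

```text
[ 0.48927762 -0.02819364  0.18368958] -0.005515445234600287
```

View pics/m1.png

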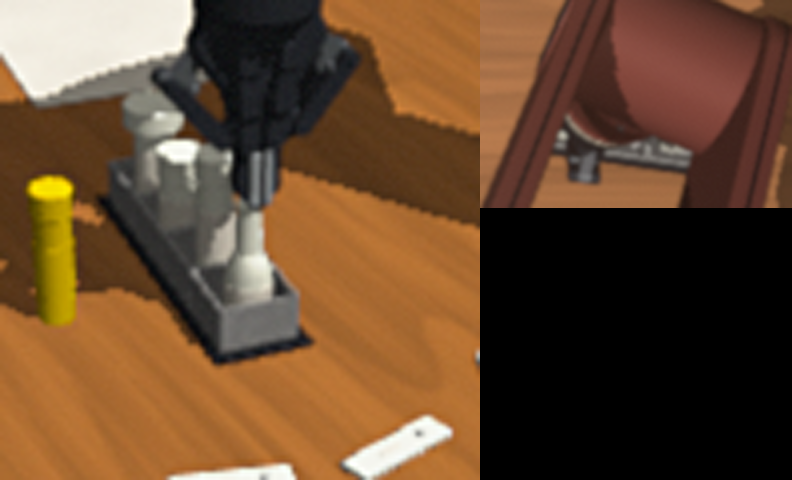

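```bash
python3 - <<'E'
from h import *
c=camera("scene")
for z in(.056,.062,.075,.091,.1): print(z,np.round(proj(c,[.506,-.142,z]),1))
for z in (.06,.091,.1): print(ray(c,[249.5,135.7],z))
print(state()["qpos"],state()["position"])
E
```

```text
0.056 [246.6 148.1]
0.062 [246.7 146. ]
0.075 [246.7 141.4]
0.091 [246.8 135.6]
0.1 [246.8 132.3]
[ 0.4714 -0.1863  0.06  ]
[ 0.5005 -0.1385  0.091 ]
[ 0.509  -0.1246  0.1   ]
[-4.24100820e-01  1.32674891e-01  1.90624806e+00  1.04685472e-05
  1.10271851e+00 -3.08061502e-01] [ 0.5058809  -0.14216173  0.08108954]
```

```bash
python3 - <<'E'
from h import *
c=camera("scene"); o=(205,80);s=8
im=cv2.resize(c["image"][80:155,205:290,::-1],None,fx=s,fy=s,interpolation=cv2.INTER_CUBIC)
p,s0=state()["position"],state()
for z in(.056,.075,.081,.1,.129,.15):
    q=proj(c,[p[0],p[1],z]); cv2.circle(im,(int((q[0]-o[0]+.5)*s),int((q[1]-o[1]+.5)*s)),3,(0,0,255),-1)
cv2.imwrite("pics/m2.png",im)
E
```

```text
(no output)
```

View pics/m2.png

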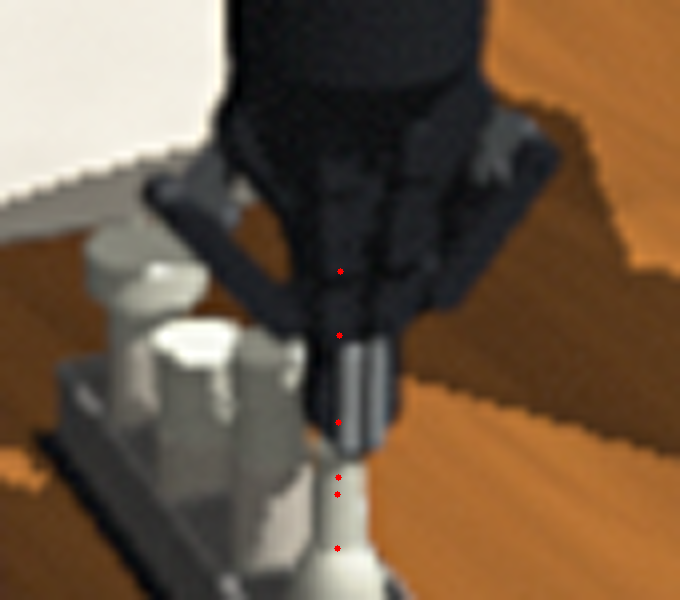

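Picture: the shut fingertips end at pixel ~(250,136), right at the nozzle top. That is about 30 mm higher than the stated TCP implies. I'll test this with a small, safe descent with the jaws open, then close again.

>>> jog_arm(steps=[[[0,0,0,0],[0,0,0,0],[0,0,0,0],[0,0,0,0],[0,0,-5,0],[0,0,-5,0],[0,0,-5,0],[0,0,0,0],[0,0,0,0]]], jaw=55)

```text
t: 6.4
position: [0.5056, -0.1421, 0.0657]
ee_rot: [-0.0, 0.747, 0.665, -0.0]
contact_force: [0.1, -0.5, -0.4]
opening: 0.551
gripper_force: 0.0
```

```bash
python3 - <<'E'
from h import *
c=camera("scene"); o=(205,80);s=7
im=cv2.resize(c["image"][80:160,205:290,::-1],None,fx=s,fy=s,interpolation=cv2.INTER_CUBIC)
p=state()["position"];print(p,state()["contact_force"])
for z in(p[2]-.025,p[2]-.006,p[2],.1):
    q=proj(c,[p[0],p[1],z]); cv2.circle(im,(int((q[0]-o[0]+.5)*s),int((q[1]-o[1]+.5)*s)),3,(0,0,255),-1)
cv2.imwrite("pics/m3.png",im)
E
```

```text
[ 0.50585695 -0.14216605  0.06599164] [-0.24848172  0.32381871 -0.07229844]
```

View pics/m3.png

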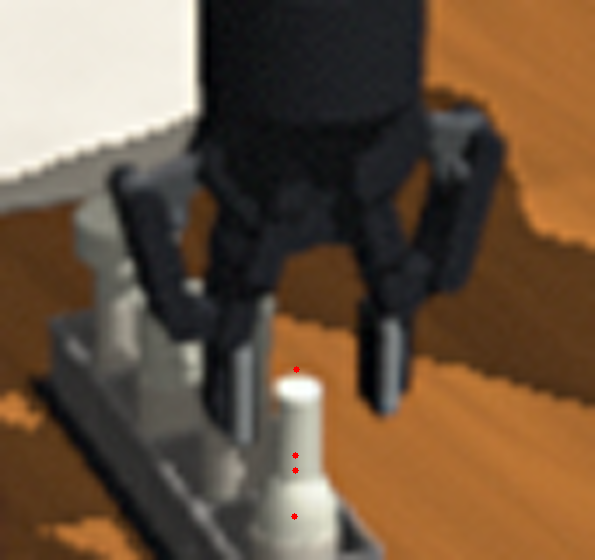

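The open fingertips' midpoint is at pixel ~(249.5,140.5). The fingers really do sit ~30 mm higher and ~6 mm to -x of the stated TCP, and the tips now straddle the upper nozzle. I'll shift a little and close gently.

>>> jog_arm(steps=[[[4,-2,-3,0],[0,0,0,0],[0,0,0,0]]])

```text
t: 6.75
position: [0.51, -0.1443, 0.0631]
ee_rot: [-0.0, 0.747, 0.665, -0.0]
contact_force: [0.1, -0.1, 0.5]
opening: 0.548
gripper_force: 0.0
```

>>> jog_arm(steps=[[[0,0,0,0],[0,0,0,0],[0,0,0,0],[0,0,0,0],[0,0,0,0],[0,0,0,0],[0,0,0,0],[0,0,0,0]]], jaw=0, squeeze=30)

```text
t: 7.55
position: [0.5099, -0.1442, 0.0632]
ee_rot: [-0.0, 0.747, 0.665, -0.0]
contact_force: [-1.3, 0.4, 2.1]
opening: 0.178
gripper_force: 29.5
```

```bash
python3 - <<'E'
from h import *
c=camera("scene"); o=(205,80);s=7
im=cv2.resize(c["image"][80:165,205:290,::-1],None,fx=s,fy=s,interpolation=cv2.INTER_CUBIC)
cv2.imwrite("pics/m4.png",im); st=state(); print(st["position"],st["opening"],st["gripper_force"],st["contact_force"])
E
```

```text
[ 0.50986526 -0.14421247  0.0631954 ] 0.17565278600336756 29.52087914889944 [-2.01184728  0.36585881  1.88363793]
```

View pics/m4.png

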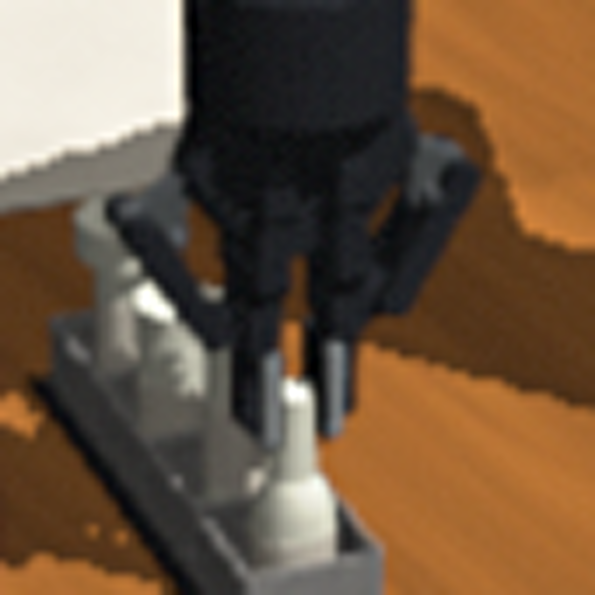

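It is gripping the upper nozzle (opening 15 mm), but the pads sit ~8 mm behind the nozzle in y. I'll regrip farther +y.

>>> jog_arm(steps=[[[0,0,0,0],[0,0,0,0],[0,0,0,0],[-2,7,-3,0],[0,0,0,0],[0,0,0,0]]], jaw=45)

```text
t: 8.2
position: [0.5076, -0.1368, 0.0598]
ee_rot: [-0.0, 0.747, 0.665, -0.0]
contact_force: [-0.2, -0.7, 0.7]
opening: 0.452
gripper_force: 0.0
```

>>> jog_arm(steps=[[[0,0,0,0],[0,0,0,0],[0,0,0,0],[0,0,0,0],[0,0,0,0],[0,0,0,0],[0,0,0,0]]], jaw=0)

```text
t: 8.9
position: [0.5081, -0.1373, 0.0602]
ee_rot: [0.0, 0.747, 0.665, 0.0]
contact_force: [0.1, 0.3, 1.1]
opening: 0.176
gripper_force: 29.6
```

```bash
python3 - <<'E'
from h import *
c=camera("scene"); o=(205,80);s=7
im=cv2.resize(c["image"][80:165,205:290,::-1],None,fx=s,fy=s,interpolation=cv2.INTER_CUBIC)
cv2.imwrite("pics/m5.png",im); st=state(); print(st["position"],st["opening"],st["gripper_force"],st["contact_force"])
E
```

```text
[ 0.50805975 -0.13726775  0.06025012] 0.18004940087469756 29.640546887785604 [0.57517057 0.01287013 0.73622805]
```

View pics/m5.png

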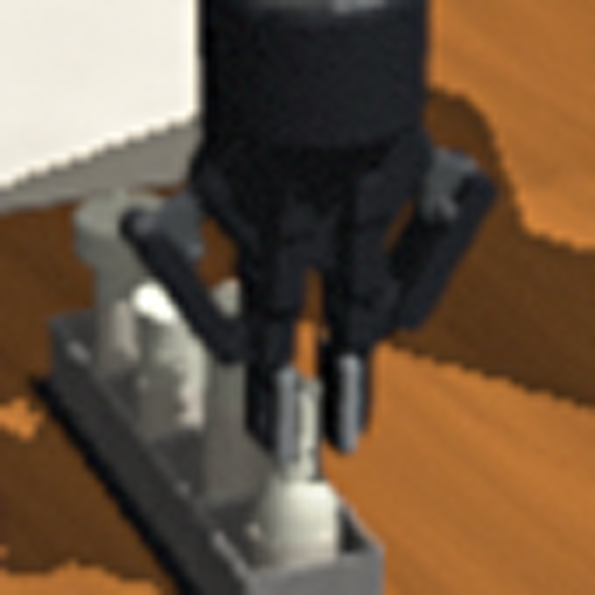

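>>> jog_arm(steps=[[[0,0,10,0],[0,0,20,0],[0,0,30,0],[0,0,20,0],[4,15,0,0],[5,30,0,0],[5,35,0,-1.5],[6,35,0,0],[6,35,0,0],[6,35,0,0],[6,35,0,0],[6,35,0,0]]])

```text
t: 10.15
position: [0.5509, 0.1202, 0.139]
ee_rot: [-0.001, 0.755, 0.655, -0.001]
contact_force: [0.7, -0.4, -0.1]
opening: 0.183
gripper_force: 29.5
```

>>> jog_arm(steps=[[[6,35,0,0],[6,35,0,0],[6,35,0,0],[5,35,0,0],[5,25,0,0],[2,12,0,0],[0,0,0,0],[0,0,0,0],[0,0,0,0]]])

```text
t: 11.05
position: [0.5816, 0.2935, 0.1398]
ee_rot: [-0.0, 0.756, 0.655, -0.0]
contact_force: [-0.1, -0.6, -0.2]
opening: 0.183
gripper_force: 29.5
```

```bash
cat > look.py <<'E'
import sys
from h import *
from workcell import *
def go(n,o,sz,s,pts=[]):
    c=camera("scene"); im=cv2.resize(c["image"][o[1]:o[1]+sz[1],o[0]:o[0]+sz[0],::-1],None,fx=s,fy=s,interpolation=cv2.INTER_CUBIC)
    for P in pts:
        q=proj(c,P); cv2.circle(im,(int((q[0]-o[0]+.5)*s),int((q[1]-o[1]+.5)*s)),3,(0,0,255),-1)
    cv2.imwrite("pics/"+n,im); st=state(); print(st["t"],np.round(st["position"],4),st["opening"],st["gripper_force"],np.round(st["contact_force"],1))
    return c
E
python3 - <<'E'
from look import *
c=go("p1.png",(270,150),(130,150),4,[(.574,.2885,.008),(.574,.2885,.048),(.574,.2885,.091)])
for m in mark_of("dropper",c): print(m["confidence"],m["point"],ray(c,m["point"],.076))
E
```

```text
11.1 [0.5818 0.2935 0.14  ] 0.18153585181644136 29.484265389492066 [-0.2  0.5 -0.4]
0.92 [339.1, 254.0] [0.5684 0.2858 0.076 ]
```

View pics/p1.png

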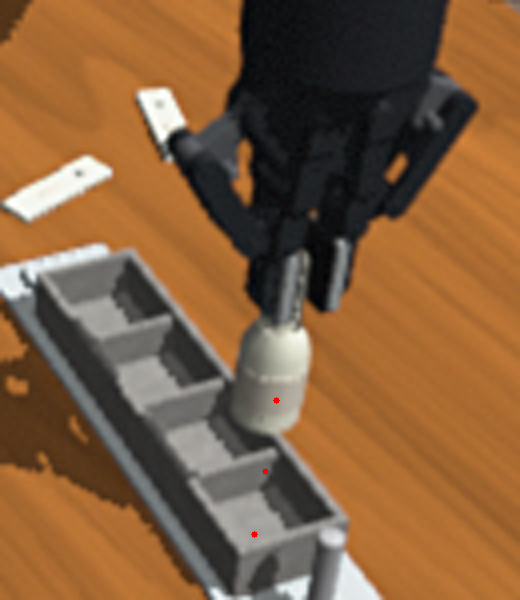

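The picture shows the dropper hanging upright, its foot at about crop (268,415). That is a few mm from the compartment axis. I'll correct and lower.

>>> jog_arm(steps=[[[-4,0,-5,0],[0,0,-15,0],[0,0,-15,0],[0,0,-5,0],[0,0,0,0]]])

```text
t: 11.65
position: [0.5764, 0.2943, 0.0976]
ee_rot: [-0.001, 0.756, 0.655, -0.002]
contact_force: [-0.3, 0.3, 0.5]
opening: 0.179
gripper_force: 29.5
```

```bash
python3 - <<'E'
from h import *
for n in("scene","top"):
  c=camera(n)
  for m in mark_of("dropper",c): print(n,m["confidence"],m["point"],ray(c,m["point"],.046))
print(state()["position"])
E
```

```text
scene 0.69 [335.1, 272.3] [0.5813 0.296  0.046 ]
top 0.56 [133.5, 185.0] [0.5834 0.2803 0.046 ]
top 0.27 [324.9, 223.5] [ 0.4898 -0.1953  0.046 ]
[0.57839491 0.29508171 0.10074508]
```

>>> jog_arm(steps=[[[-2,0,-10,0],[0,0,-10,0],[0,0,-8,0],[0,0,-5,0],[0,0,-3,0],[0,0,0,0],[0,0,0,0]]])

```text
t: 12.55
position: [0.5761, 0.2949, 0.0643]
ee_rot: [0.0, 0.756, 0.655, 0.0]
contact_force: [-0.5, 0.2, -1.0]
opening: 0.176
gripper_force: 29.5
```

>>> jog_arm(steps=[[[0,0,-2,0],[0,0,-1,0],[0,0,0,0],[0,0,0,0]]])

```text
t: 12.95
position: [0.5766, 0.2951, 0.0622]
ee_rot: [0.0, 0.756, 0.655, 0.001]
contact_force: [-0.5, -0.2, 5.4]
opening: 0.175
gripper_force: 30.0
```

>>> jog_arm(steps=[[[0,0,0,0],[0,0,0,0],[0,0,0,0],[0,0,0,0],[0,0,10,0],[0,0,30,0],[0,0,40,0],[0,-10,0,0],[-5,-35,0,1.5],[-6,-40,0,0],[-6,-40,0,0],[-6,-40,0,0]]], jaw=50)

```text
t: 14.15
position: [0.5526, 0.1285, 0.1417]
ee_rot: [0.0, 0.747, 0.665, 0.0]
contact_force: [0.5, -0.5, 0.9]
opening: 0.497
gripper_force: 0.0
```

>>> jog_arm(steps=[[[-6,-40,0,0],[-6,-40,0,0],[-6,-40,0,0],[-6,-40,0,0],[-6,-40,0,0],[-6,-40,0,0],[-6,-40,0,0],[-6,-30,0,0],[-4,-10,0,0],[0,0,0,0],[0,0,0,0]]])

```text
t: 15.25
position: [0.5009, -0.1894, 0.1412]
ee_rot: [-0.0, 0.747, 0.665, 0.0]
contact_force: [-0.1, 1.0, 0.1]
opening: 0.5
gripper_force: 0.0
```

```bash
python3 - <<'E'
from h import *
for n in("scene","top"):
  c=camera(n)
  for k,z in(("dropper",.008),("tall_tube",.006),("squat_jar",.006),("disc_vial",.006)):
    for m in mark_of(k,c)[:3]: print(n,k,round(m["confidence"],2),ray(c,m["point"],z)[:2])
print(state()["position"])
E
```

```text
scene dropper 0.66 [0.5702 0.2942]
scene dropper 0.33 [ 0.5002 -0.1958]
scene tall_tube 0.92 [ 0.6069 -0.206 ]
scene tall_tube 0.66 [ 0.4948 -0.2052]
scene squat_jar 0.73 [ 0.4902 -0.254 ]
scene disc_vial 0.65 [ 0.4883 -0.2924]
top dropper 0.77 [0.5815 0.2838]
top tall_tube 0.41 [ 0.6085 -0.2248]
top disc_vial 0.56 [ 0.4943 -0.2931]
[ 0.50099156 -0.18987805  0.14108848]
```

>>> jog_arm(steps=[[[1,0,-20,0],[0,0,-20,0],[0,0,-15,0],[0,0,-10,0],[0,0,-8,0],[0,0,0,0],[0,0,0,0]]])

```text
t: 16.45
position: [0.5022, -0.1904, 0.0685]
ee_rot: [0.0, 0.747, 0.665, 0.0]
contact_force: [-0.1, -0.5, 0.0]
opening: 0.5
gripper_force: 0.0
```

>>> jog_arm(steps=[[[0,0,0,0],[0,0,0,0],[0,0,0,0],[0,0,0,0],[0,0,0,0],[0,0,0,0],[0,0,0,0]]], jaw=0)

```text
t: 17.15
position: [0.5026, -0.1906, 0.0691]
ee_rot: [0.001, 0.747, 0.665, 0.0]
contact_force: [-0.4, -0.0, 6.3]
opening: 0.304
gripper_force: 30.0
```

```bash
python3 - <<'E'
from look import *
go("t1.png",(205,80),(85,85),7)
E
```

```text
17.2 [ 0.5026 -0.1906  0.0691] 0.2957231887348891 30.016004739445634 [-0.1  0.3  6.1]
```

View pics/t1.png

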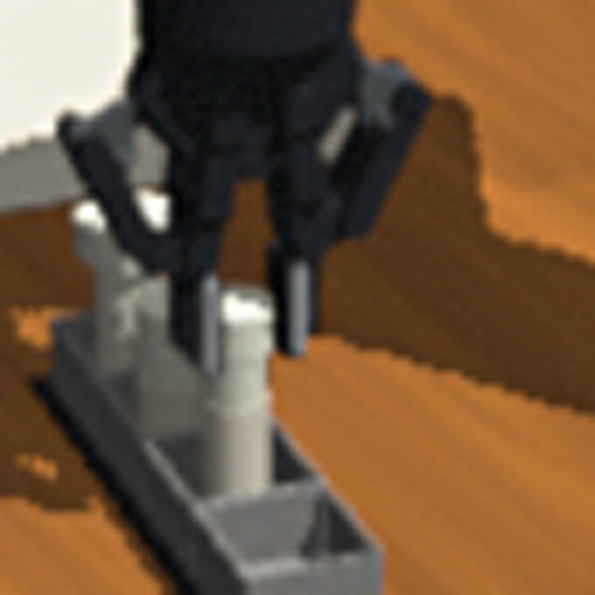

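The grip on the cap is sound: 25.5 mm opening, tube upright at crop (245,400).

>>> jog_arm(steps=[[[0,0,10,0],[0,0,20,0],[0,0,30,0],[0,0,20,0],[3,15,0,0],[5,30,0,0],[5,35,0,-1.5],[6,35,0,0],[6,35,0,0],[6,35,0,0],[6,35,0,0],[6,35,0,0]]])

```text
t: 18.4
position: [0.5437, 0.0673, 0.1466]
ee_rot: [-0.001, 0.755, 0.655, -0.001]
contact_force: [-0.4, -0.4, -0.3]
opening: 0.302
gripper_force: 29.7
```

>>> jog_arm(steps=[[[6,35,0,0],[6,35,0,0],[5,35,0,0],[4,35,0,0],[2,26,0,0],[0,10,0,0],[0,0,0,0],[0,0,-10,0],[0,0,-15,0],[0,0,-10,0],[0,0,0,0],[0,0,0,0]]])

```text
t: 19.6
position: [0.5675, 0.2401, 0.1123]
ee_rot: [-0.0, 0.756, 0.655, -0.001]
contact_force: [0.2, -0.4, -0.4]
opening: 0.301
gripper_force: 29.7
```

```bash
python3 - <<'E'
from h import *
p=state()["position"]; print(p); zb=.006+p[2]-.069
for n in("scene","top"):
  c=camera(n)
  for m in mark_of("tall_tube",c)[:3]: print(n,round(m["confidence"],2),ray(c,m["point"],zb))
E
```

```text
[0.56754463 0.24009662 0.11231853]
scene 0.74 [ 0.6434 -0.1374  0.0493]
scene 0.73 [0.5681 0.233  0.0493]
scene 0.26 [ 0.5302 -0.2213  0.0493]
top 0.68 [0.5695 0.2262 0.0493]
top 0.68 [ 0.5935 -0.2056  0.0493]
top 0.45 [ 0.4894 -0.2349  0.0493]
```

>>> jog_arm(steps=[[[0,4,-8,0],[0,0,-12,0],[0,0,-9,0],[0,0,-6,0],[0,0,-4,0],[0,0,-2,0],[0,0,0,0],[0,0,0,0]]])

```text
t: 20.6
position: [0.5682, 0.2449, 0.0725]
ee_rot: [0.0, 0.756, 0.655, 0.0]
contact_force: [0.5, -0.3, -1.2]
opening: 0.3
gripper_force: 29.7
```

>>> jog_arm(steps=[[[0,0,-1,0],[0,0,0,0],[0,0,0,0]]])

```text
t: 20.9
position: [0.568, 0.2448, 0.0713]
ee_rot: [0.0, 0.756, 0.655, 0.0]
contact_force: [0.1, -0.4, -0.4]
opening: 0.301
gripper_force: 29.7
```

>>> jog_arm(steps=[[[0,0,-1,0],[0,0,0,0],[0,0,0,0]]])

```text
t: 21.2
position: [0.5683, 0.2451, 0.0712]
ee_rot: [0.0, 0.756, 0.655, 0.001]
contact_force: [-2.1, -0.7, 5.6]
opening: 0.297
gripper_force: 30.2
```

>>> jog_arm(steps=[[[0,0,0,0],[0,0,0,0],[0,0,0,0],[0,0,0,0],[0,0,10,0],[0,0,30,0],[0,0,35,0],[0,-10,0,0],[-5,-35,0,1.5],[-6,-40,0,0],[-6,-40,0,0],[-6,-40,0,0]]], jaw=60)

```text
t: 22.4
position: [0.5445, 0.0783, 0.1455]
ee_rot: [0.0, 0.747, 0.665, 0.0]
contact_force: [0.3, -0.5, -0.1]
opening: 0.605
gripper_force: 0.0
```

>>> jog_arm(steps=[[[-6,-40,0,0],[-6,-40,0,0],[-6,-40,0,0],[-6,-40,0,0],[-6,-40,0,0],[-6,-40,0,0],[-6,-40,0,0],[-5,-30,0,0],[-1,-13,0,0],[0,0,0,0],[0,0,0,0]]])

```text
t: 23.5
position: [0.4969, -0.2424, 0.145]
ee_rot: [-0.0, 0.747, 0.665, 0.0]
contact_force: [-0.1, -0.4, -0.7]
opening: 0.598
gripper_force: 0.0
```

>>> jog_arm(steps=[[[0,-1,-30,0],[0,0,-30,0],[0,0,-20,0],[0,0,-12,0],[0,0,-7,0],[0,0,0,0],[0,0,0,0]]])

```text
t: 24.2
position: [0.4977, -0.2443, 0.0471]
ee_rot: [0.001, 0.747, 0.665, 0.0]
contact_force: [0.3, -0.3, 0.4]
opening: 0.598
gripper_force: 0.0
```

>>> jog_arm(steps=[[[0,0,0,0],[0,0,0,0],[0,0,0,0],[0,0,0,0],[0,0,0,0],[0,0,0,0],[0,0,0,0]]], jaw=0)

```text
t: 24.9
position: [0.4977, -0.2448, 0.0476]
ee_rot: [0.001, 0.747, 0.665, 0.0]
contact_force: [-1.5, 0.1, 6.0]
opening: 0.359
gripper_force: 29.8
```

>>> jog_arm(steps=[[[0,0,10,0],[0,0,20,0],[0,0,30,0],[0,0,15,0],[3,15,0,0],[5,30,0,0],[5,35,0,-1.5],[5,35,0,0],[5,35,0,0],[5,35,0,0],[5,35,0,0],[5,35,0,0]]])

```text
t: 26.1
position: [0.5337, 0.0133, 0.1197]
ee_rot: [-0.001, 0.756, 0.655, -0.001]
contact_force: [1.0, 0.7, -1.2]
opening: 0.361
gripper_force: 30.0
```

>>> jog_arm(steps=[[[5,35,0,0],[5,35,0,0],[5,35,0,0],[5,35,0,0],[4,28,0,0],[2,14,0,0],[0,0,0,0],[0,0,-10,0],[0,0,-15,0],[0,0,-5,0],[0,0,0,0],[0,0,0,0]]])

```text
t: 27.3
position: [0.5608, 0.1921, 0.0908]
ee_rot: [-0.0, 0.756, 0.655, -0.0]
contact_force: [0.8, -0.4, -1.6]
opening: 0.358
gripper_force: 30.0
```

```bash
python3 - <<'E'
from h import *
p=state()["position"]; print(p,state()["contact_force"]); zb=.006+p[2]-.0475
for n in("scene","top"):
  c=camera(n)
  for m in mark_of("squat_jar",c)[:3]: print(n,round(m["confidence"],2),ray(c,m["point"],zb))
E
```

```text
[0.56080462 0.19209148 0.09075156] [ 0.83455925 -0.42835006 -1.57008994]
scene 0.85 [0.5517 0.1779 0.0493]
```

```bash
python3 - <<'E'
from look import *
zs=.0493
go("j1.png",(255,165),(110,125),4.7,[(.5588,.1856,.008),(.5588,.1856,.049)]+[(.5588+.0155*np.cos(a),.1856+.0155*np.sin(a),zs) for a in np.arange(0,6.28,.4)])
E
```

```text
27.55 [0.5613 0.1929 0.0917] 0.3533940981791032 30.021767327561975 [-0.8  1.  -1.3]
```

View pics/j1.png

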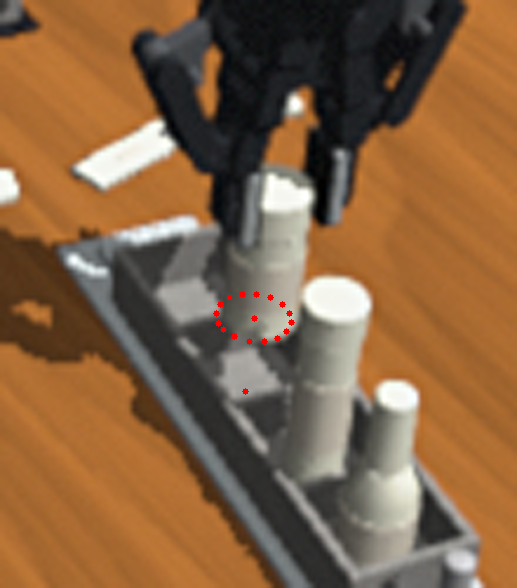

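The jar's foot is ~8 crop px right of the target circle, about 4 mm toward -x. Dropper and tube stand upright in their compartments. I'll correct the jar and lower it.

>>> jog_arm(steps=[[[3,-1,-8,0],[0,0,-12,0],[0,0,-9,0],[0,0,-6,0],[0,0,-4,0],[0,0,-2,0],[0,0,0,0],[0,0,0,0]]])

```text
t: 28.35
position: [0.5642, 0.1919, 0.0504]
ee_rot: [0.0, 0.756, 0.655, 0.0]
contact_force: [1.0, -0.4, -0.9]
opening: 0.356
gripper_force: 30.0
```

>>> jog_arm(steps=[[[0,0,-1,0],[0,0,0,0],[0,0,0,0]]])

```text
t: 28.65
position: [0.5643, 0.1919, 0.0496]
ee_rot: [0.0, 0.756, 0.655, 0.0]
contact_force: [-0.3, 0.1, 2.5]
opening: 0.355
gripper_force: 30.3
```

>>> jog_arm(steps=[[[0,0,0,0],[0,0,0,0],[0,0,0,0],[0,0,0,0],[0,0,10,0],[0,0,30,0],[0,0,40,0],[0,-10,0,0],[-5,-35,0,1.5],[-6,-40,0,0],[-6,-40,0,0],[-6,-40,0,0]]], jaw=60)

```text
t: 29.85
position: [0.5405, 0.0254, 0.1295]
ee_rot: [0.0, 0.747, 0.665, 0.0]
contact_force: [-0.2, -0.2, 0.3]
opening: 0.603
gripper_force: 0.0
```

>>> jog_arm(steps=[[[-6,-40,0,0],[-6,-40,0,0],[-6,-40,0,0],[-6,-40,0,0],[-6,-40,0,0],[-6,-40,0,0],[-6,-40,0,0],[-6,-30,0,0],[-3,-10,0,0],[0,0,0,0],[0,0,0,0]]], jaw=78)

```text
t: 30.95
position: [0.4899, -0.2923, 0.129]
ee_rot: [-0.0, 0.747, 0.665, 0.0]
contact_force: [0.5, 0.6, 0.5]
opening: 0.782
gripper_force: 0.0
```

>>> jog_arm(steps=[[[0,0,-20,0],[0,0,-20,0],[0,0,-15,0],[0,0,-10,0],[0,0,-5,0],[0,0,0,0],[0,0,0,0]]])

```text
t: 31.65
position: [0.4904, -0.2934, 0.0598]
ee_rot: [0.0, 0.747, 0.665, 0.0]
contact_force: [-0.8, 0.7, 0.7]
opening: 0.779
gripper_force: 0.0
```

>>> jog_arm(steps=[[[0,0,0,0],[0,0,0,0],[0,0,0,0],[0,0,0,0],[0,0,0,0],[0,0,0,0],[0,0,0,0]]], jaw=0)

```text
t: 32.35
position: [0.4904, -0.2937, 0.0601]
ee_rot: [0.001, 0.747, 0.665, 0.0]
contact_force: [-1.3, 0.6, 5.5]
opening: 0.451
gripper_force: 30.3
```

>>> jog_arm(steps=[[[0,0,10,0],[0,0,20,0],[0,0,30,0],[0,0,15,0],[3,15,0,0],[5,30,0,0],[5,35,0,-1.5],[5,35,0,0],[5,35,0,0],[5,35,0,0],[5,35,0,0],[5,35,0,0]]])

```text
t: 33.55
position: [0.5266, -0.0355, 0.1324]
ee_rot: [-0.001, 0.756, 0.655, -0.001]
contact_force: [-0.0, 0.6, -0.6]
opening: 0.448
gripper_force: 30.4
```

>>> jog_arm(steps=[[[5,35,0,0],[5,35,0,0],[5,35,0,0],[5,35,0,0],[4,26,0,0],[3,13,0,0],[0,0,0,0],[0,0,-10,0],[0,0,-15,0],[0,0,-5,0],[0,0,0,0],[0,0,0,0]]])

```text
t: 34.75
position: [0.5548, 0.1402, 0.1038]
ee_rot: [-0.0, 0.756, 0.655, -0.0]
contact_force: [-0.0, 0.1, -1.5]
opening: 0.45
gripper_force: 30.4
```

```bash
python3 - <<'E'
from h import *
st=state(); p=st["position"]; print(p,st["contact_force"],st["opening"]); zb=.006+p[2]-.060
for n in("scene","top"):
  c=camera(n)
  for m in mark_of("disc_vial",c)[:3]: print(n,round(m["confidence"],2),ray(c,m["point"],zb))
E
```

```text
[0.5547683  0.14015799 0.10375222] [-0.04070674  0.09025054 -1.50758725] 0.45024287962499326
scene 0.63 [0.5556 0.1283 0.0498]
top 0.52 [0.5669 0.139  0.0498]
```

>>> jog_arm(steps=[[[0,0,-8,0],[0,0,-12,0],[0,0,-9,0],[0,0,-6,0],[0,0,-4,0],[0,0,-2,0],[0,0,0,0],[0,0,0,0]]])

```text
t: 35.75
position: [0.5552, 0.1408, 0.0634]
ee_rot: [0.0, 0.756, 0.655, 0.0]
contact_force: [0.1, 0.7, -0.5]
opening: 0.449
gripper_force: 30.4
```

>>> jog_arm(steps=[[[0,0,-1,0],[0,0,0,0],[0,0,0,0]]])

```text
t: 36.05
position: [0.555, 0.1408, 0.0623]
ee_rot: [0.0, 0.756, 0.655, 0.0]
contact_force: [-0.4, -0.9, -0.6]
opening: 0.45
gripper_force: 30.4
```

>>> jog_arm(steps=[[[0,0,-1,0],[0,0,0,0],[0,0,0,0]]])

```text
t: 36.35
position: [0.5552, 0.141, 0.0621]
ee_rot: [0.0, 0.756, 0.655, 0.0]
contact_force: [-1.5, 0.5, 4.9]
opening: 0.451
gripper_force: 30.9
```

>>> jog_arm(steps=[[[0,0,0,0],[0,0,0,0],[0,0,0,0],[0,0,0,0],[0,0,0,0],[0,0,10,0],[0,0,35,0],[0,0,45,0],[0,-20,20,0],[-5,-40,0,0],[-5,-40,0,0],[-5,-40,0,0]]], jaw=78)

```text
t: 37.55
position: [0.5399, -0.0004, 0.1724]
ee_rot: [0.001, 0.755, 0.655, 0.001]
contact_force: [-0.4, -0.4, 0.3]
opening: 0.781
gripper_force: 0.0
```

>>> jog_arm(steps=[[[-5,-40,0,0],[-5,-40,0,0],[-5,-40,0,0],[0,-20,0,0],[0,0,0,0],[0,0,0,0],[0,0,0,0]]])

```text
t: 38.25
position: [0.525, -0.1382, 0.1714]
ee_rot: [-0.0, 0.755, 0.655, 0.0]
contact_force: [-0.1, -0.5, -0.9]
opening: 0.785
gripper_force: 0.0
```

```bash
python3 - <<'E'
from h import *
c=camera("scene"); t=camera("top")
R=lambda i,s:cv2.resize(i[:,:,::-1],None,fx=s,fy=s,interpolation=cv2.INTER_CUBIC)
x=R(c["image"][190:310,265:365],3.6);y=R(t["image"][165:225,95:230],3.2)
h=x.shape[0]; y=cv2.copyMakeBorder(y,0,h-y.shape[0],0,0,cv2.BORDER_CONSTANT); o=np.hstack([x,y]); print(o.shape); cv2.imwrite("pics/end.png",o)
E
```

```text
(432, 792, 3)
```

View pics/end.png

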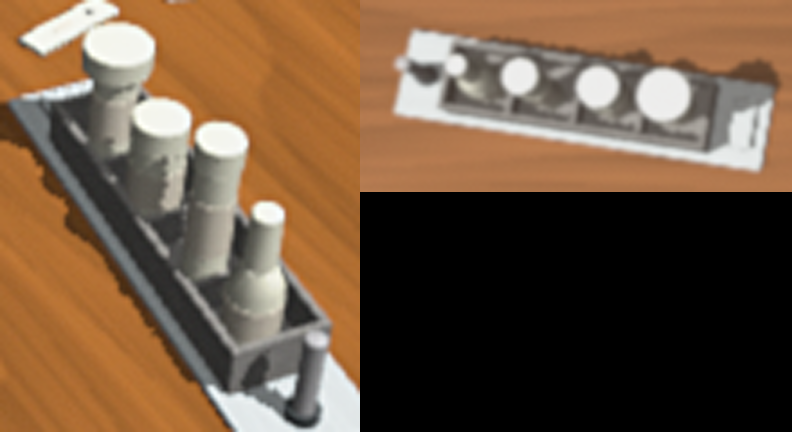

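All four stand upright, in order from the pin: dropper, tube, jar, disc. I'll check their centres numerically from the cap positions (456,65), (520,76), (598,87) and (663,95) in the top crop.

```bash
python3 - <<'E'
from h import *
t=camera("top"); a=-.1475
for (x,y),z in zip([(456,65),(520,76),(598,87),(663,95)],[.093,.1,.076,.088]):
    P=ray(t,[(x-360+.5)/3.2-.5+95,(y+.5)/3.2-.5+165],z)-[.5627,.2114,0]
    print(round(P[0]*np.cos(a)+P[1]*np.sin(a),4),round(-P[0]*np.sin(a)+P[1]*np.cos(a),4))
E
```

```text
0.0008 0.0758
-0.0011 0.0255
0.0028 -0.0265
0.0027 -0.078
```

All are within 3 mm of their compartment centres.

```bash
python3 -c "
from workcell import *
print(close_job())"
```

```text
the job is handed in; nothing more can be done
None
```

The job is handed in: dropper, tall tube, squat jar and disc vial stand upright in the tray in that order from the pin, within about 3 mm of their compartment centres by camera, after about 39 s on the robot clock; the verdict was not shown.

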